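Find the jam jar that did not seal

ROBOT

A 7-joint arm with a two-finger parallel gripper is mounted at the origin on a cart in front of the work surface, level with it; the furniture and walls round the work are solid. World frame = base frame: x ahead of the robot, y to its left, z up, the work surface at z = 0. Lengths are in m, angles in rad, forces in N, time in s.
With the tool pointing down it reaches from about 0.425 to 0.875 m from the base axis. Payload 8.4 kg.
Tool frame: the origin (TCP) lies midway between the tips of the shut fingers; the grasp point (between the pads) lies arm.tcp_to_grasp behind it (arm.tcp_to_grasp is the distance from the TCP to the grasp point, in m); z points along the fingers, y is the line along which they close (so a half turn about z gives the same grasp; the last joint's range is limited). The gripper opens to 87 mm and grips with 3 to 60 N. Pads are 19 mm wide; open, the fingers measure 117 mm over their backs; the gripper's body (75 mm by 190 mm) begins 51 mm behind the grasp point.
Start: joints at [-1.309, 0.333, 0.04, 1.465, -0.013, 1.343, -0.059], TCP at [0.229, 0.608, 0.223] pointing down, gripper open.
Joint ranges: [-2.58, 2.58], [-0.38, 2.09], [-1.3, 1.39], [0.25, 2.4], [-1.5, 4.64], [0.08, 2.09], [-2.65, 2.65]. Speed limits (rad/s): [2.22, 2.22, 2.79, 2.79, 3.14, 3.14, 3.14].

INTERFACE

Orientations are given as [roll, pitch, yaw] about the fixed x, y, z axes, in that order (R = Rz(yaw) Ry(pitch) Rx(roll)).
In Python, from workcell import arm gives the robot as it stands.
- The arm moves only by the tool move_arm, never from a script. Its argument "rows" is a list of rows, each a list of 4 numbers: the shift along the world's x, y, z in m, then the turn about the world's z in degrees. A call has 1 to 10 rows; each row is the pose to reach, as a shift and turn from the pose commanded when the call began; what a row does not reach only later rows make up. A row lasts 1/12 s, in which the tool goes at most 41.7 mm and 7.16 degrees, less where a joint would pass 70% of its speed; a pose out of reach is approached as far as the arm can. A call with a gripper value outside its range is refused whole. "jaw" is the finger opening in m, from 0 to 0.087, set as the call begins (left out, the last holds). The fingers move at their own pace and stop on an object; "newtons" is the grip in N (left out, the last holds). Time passes only in rows, so rows that repeat a pose let the fingers close. It gives the time, the measured TCP pose, the force, the opening and the grip force at its end, in the units of the state.
- arm.observe(): the state, without advancing time (a new reading comes with each control period).
- arm.snapshot(name): name is "scene" or "top"; returns the picture (420x560x3 uint8, red, green, blue); there is no depth.
- arm.get_calibration(name): a dict with "fov_y" (degrees; the focal length in pixels is half the picture's height over the tangent of half this angle, whatever the lens; pixels are square), "cx", "cy" (the principal point, pixels), "world_to_cam" (4x4, takes a point from world to camera coordinates). Camera axes: x right, y down, z forward; pixel columns grow to the right and rows downward; lengths in m; the calibration is good to about 2 mm. A picture is of the moment at which its call begins. get_calibration takes no time and is no camera call.
- arm.close_job(): hands the job in; it is judged then, once.
The state is a dict: "t": time; "qpos": joint angles; "qd": joint speeds; "joint_efforts": joint torques, N m; "tcp_pos": TCP position; "eef_rot": TCP orientation; "wrist_force": force on the tool from outside, world axes, zero at the start; "torque": the same for the moment, N m; "gripper_width": opening from 0.0 (shut) to 1.0 (fully open); "finger_force": force on a finger pad.
Only numpy, scipy, OpenCV 4.12 (cv2) and the standard library are available. Lean on these libraries where they do the work, as an engineer would, in place of code of your own. Each camera call takes 0.05 s, during which the arm holds its last target. There are 200 camera calls.

TASK

Three freshly potted jars of jam have cooled on the board, and one of them has not sealed: pressed in the middle, its lid gives way with a click and stays pushed in, while a sealed lid stays firm. Press the lids where the jars stand until one clicks fully down, then stand that jar upright in the free place of the eat-first caddy. Leave the other two jars standing where they are, and the bottles in the caddy upright.

Things in the scene. Friction and masses are not known exactly. Their poses are not given: they have to be found in the camera images.
- jar_a: glass jam jar, one of three that look alike: body 62 mm across (widest from 4 to 68 mm above its foot, narrowing to 53 mm under the lid), steel-coloured screw lid 58 mm across from 83 to 95 mm, and in the lid's middle a raised round button 29 mm across with a flat top 16 mm across at 100 mm. About 0.3 kg. Origin at the centre of its underside, z up. Any of the three may be the unsealed one; the name does not tell
- jar_b: another such jam jar, same sizes and origin
- jar_c: another such jam jar, same sizes and origin
- lid_a (a joint): how far the button in jar_a's lid is pressed down, in m: 0 at the start. A sealed lid is stiff (20 N/mm), gives at most 1 mm and springs back. The unsealed lid does not give until about 4 N, then goes at hardly more force right down to its stop at 3 mm (the click) and stays down
- lid_b (a joint): the same for jar_b
- lid_c (a joint): the same for jar_c
- board: wooden board, fixed, 130 x 330 x 16 mm, on which the jars stand in a row along its y axis, about 105 mm apart. Origin at the centre of its underside; its upper face is at 16 mm
- caddy: low wooden caddy, fixed, 200 (x) x 120 (y) x 45 mm high, walls and floor 5 mm thick, one wall across its middle making two places of 92 x 110 mm. The place at its -x end is free, the other holds two little bottles. Origin at the centre of its underside
- caddy_free (a point): centre of the free place, on its floor, 5 mm above the caddy's underside; its x and y axes are the caddy's
- spice: glass spice jar, 45 mm across, 105 mm high, standing in the far place of the caddy; origin at the centre of its underside
- dropper: small brown dropper bottle, 33 mm across, 102 mm high, standing beside the spice jar; origin at the centre of its underside
Not all that is in view belongs to the job. What is shaped like the jar_a but green is not meant. What is shaped like the jar_b but purple is not meant.

How it is judged:
On the way, in this order (a step that is already met when the one before it is completed fails the run):
1. a lid is pressed until it clicks (2.2 mm down or more, which only the unsealed lid can be), with its jar still standing where it stood (within 30 mm) (((value of joint lid_a above 0.0022 m and distance of jar_a from where it was at the start of the episode below 0.03 m and angle between jar_a's own z axis and vertical below 0.1 rad) or (value of joint lid_b above 0.0022 m and distance of jar_b from where it was at the start of the episode below 0.03 m and angle between jar_b's own z axis and vertical below 0.1 rad) or (value of joint lid_c above 0.0022 m and distance of jar_c from where it was at the start of the episode below 0.03 m and angle between jar_c's own z axis and vertical below 0.1 rad))), for 0.05 s.
2. the jar with the clicked lid stands on the floor of the caddy's free place (((value of joint lid_a above 0.0022 m and x of jar_a in the frame of caddy_free between -0.022 and 0.022 m and y of jar_a in the frame of caddy_free between -0.03 and 0.03 m and z of jar_a in the frame of caddy_free below 0.004 m and angle between jar_a's own z axis and vertical below 0.1 rad) or (value of joint lid_b above 0.0022 m and x of jar_b in the frame of caddy_free between -0.022 and 0.022 m and y of jar_b in the frame of caddy_free between -0.03 and 0.03 m and z of jar_b in the frame of caddy_free below 0.004 m and angle between jar_b's own z axis and vertical below 0.1 rad) or (value of joint lid_c above 0.0022 m and x of jar_c in the frame of caddy_free between -0.022 and 0.022 m and y of jar_c in the frame of caddy_free between -0.03 and 0.03 m and z of jar_c in the frame of caddy_free below 0.004 m and angle between jar_c's own z axis and vertical below 0.1 rad))), for 0.2 s.
At the end, for the whole second after the job is handed in: The jar whose lid clicked stands upright (0.1 rad), at rest, let go, flat on the floor of the caddy's free place (4 mm), its lid still pushed in; the sealed jars stand upright within 30 mm of where they were; both bottles in the caddy stand upright (((value of joint lid_a above 0.0022 m and x of jar_a in the frame of caddy_free between -0.022 and 0.022 m and y of jar_a in the frame of caddy_free between -0.03 and 0.03 m and z of jar_a in the frame of caddy_free below 0.004 m and angle between each of jar_a, jar_b, jar_c's own z axis and vertical below 0.1 rad and linear speed of jar_a below 0.02 m/s and distance of each of jar_b, jar_c from where it was at the start of the episode below 0.03 m) or (value of joint lid_b above 0.0022 m and x of jar_b in the frame of caddy_free between -0.022 and 0.022 m and y of jar_b in the frame of caddy_free between -0.03 and 0.03 m and z of jar_b in the frame of caddy_free below 0.004 m and angle between each of jar_b, jar_a, jar_c's own z axis and vertical below 0.1 rad and linear speed of jar_b below 0.02 m/s and distance of each of jar_a, jar_c from where it was at the start of the episode below 0.03 m) or (value of joint lid_c above 0.0022 m and x of jar_c in the frame of caddy_free between -0.022 and 0.022 m and y of jar_c in the frame of caddy_free between -0.03 and 0.03 m and z of jar_c in the frame of caddy_free below 0.004 m and angle between each of jar_c, jar_a, jar_b's own z axis and vertical below 0.1 rad and linear speed of jar_c below 0.02 m/s and distance of each of jar_a, jar_b from where it was at the start of the episode below 0.03 m)) and angle between each of spice, dropper's own z axis and vertical below 0.1 rad); the robot touches nothing.
It fails at once if a jar is tipped over (angle between any of jar_a, jar_b, jar_c's own z axis and vertical above 0.7 rad).
It fails at once if a bottle in the caddy is tipped over (angle between any of spice, dropper's own z axis and vertical above 0.5 rad).
It also fails if it takes over 59 s, if anything falls off the work surface, if the arm or the gripper's body presses on something with over 40 N, if the wrist force passes 120 N, or if a joint passes its speed limit or range.

## Working session

There is one attempt and no reset: what is moved stays moved. The work goes in short steps, Python scripts to look and compute and a tool call to move; the robot and the scene stay as the last step left them, time stands still between calls to the robot, and variables do not carry over. Pictures are saved under pics/ and viewed, at most 10 in all, crops included, and the job is handed in when it is done.

Besides the shell and the picture viewer there is one more tool, called after "Request:" in YAML: its name, and indented under it one key for each argument. move_arm: Moves the arm, as the interface text tells. Its arguments: {"type":"object","properties":{"rows":{"type":"array","items":{"type":"array","items":{"type":"number"}}},"jaw":{"type":"number"},"newtons":{"type":"number"}},"required":["rows"]}

```bash
mkdir -p pics; python3 - <<'E'
from workcell import arm
import cv2
for n in("scene","top"):
    cv2.imwrite(f"pics/{n}0.png",arm.snapshot(n)[:,:,::-1]); c=arm.get_calibration(n); print(n,c)
print(arm.tcp_to_grasp, arm.observe())
E
```

```text
scene {'fov_y': 49.75590916856037, 'cx': 285.80582135337124, 'cy': 207.106936341093, 'world_to_cam': array([[ 0.87425952, -0.48544595, -0.00353823, -0.50083388],
       [-0.20460794, -0.36185782, -0.90950234,  0.21658004],
       [ 0.44023389,  0.79586503, -0.41568375,  0.82727981],
       [ 0.        ,  0.        ,  0.        ,  1.        ]])}
top {'fov_y': 53.98066455867326, 'cx': 280.6774367334984, 'cy': 207.89641059894834, 'world_to_cam': array([[-0.00720103, -0.9999656 , -0.00411537,  0.00113476],
       [-0.99381178,  0.00761278, -0.11081599,  0.5911284 ],
       [ 0.11084351,  0.00329191, -0.99383242,  1.0082691 ],
       [ 0.        ,  0.        ,  0.        ,  1.        ]])}
0.0187 {'t': 0.1, 'qpos': array([-1.30921021,  0.33386341,  0.03986246,  1.46615116, -0.01341079,
        1.34329087, -0.05852041]), 'qd': array([ 0.0007144 , -0.00305182,  0.00207368, -0.00275652, -0.00036935,
       -0.00017944, -0.00027712]), 'joint_efforts': array([ 5.67078314e-03, -6.57808471e+01,  1.34129114e+00, -4.04712796e+01,
       -5.95561042e-02,  4.08940972e-02,  5.70027532e-05]), 'tcp_pos': array([0.22932549, 0.60776585, 0.22174858]), 'eef_rot': array([-3.14014812e+00,  8.34852753e-05,  2.78077880e+00]), 'wrist_force': array([-0.28260359,  0.46811273,  0.20043037]), 'torque': array([-0.05042987, -0.05252637, -0.05482453]), 'finger_force': 0.0, 'gripper_width': 1.0023733088274216}
```

View pics/scene0.png

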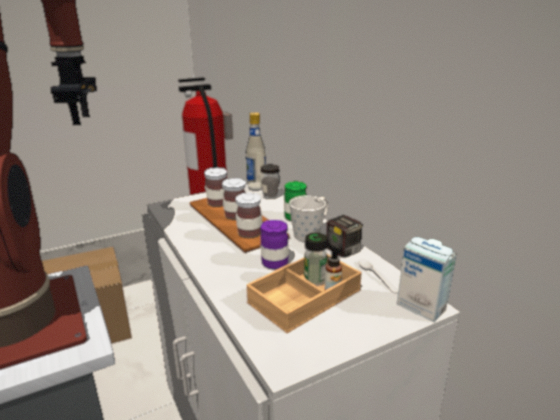

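View pics/top0.png

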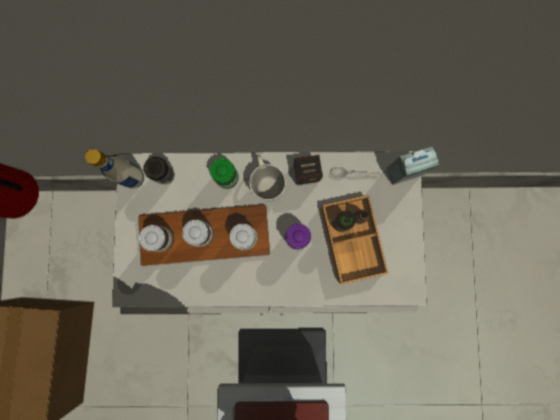

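The top view shows lids near (152,238), (196,232) and (243,236), the purple jar at (298,236), and the caddy corners near (323,209), (372,196), (386,273), (337,283). I'll enlarge both views.

```bash
cat > h.py <<'E'
import numpy as np, math
from workcell import arm
def ray(n,u,v,z):
    c=arm.get_calibration(n); T=c["world_to_cam"]; f=210/math.tan(math.radians(c["fov_y"]/2))
    d=T[:3,:3].T@np.array([(u-c["cx"])/f,(v-c["cy"])/f,1]); o=-T[:3,:3].T@T[:3,3]
    return (o+d*(z-o[2])/d[2]).round(4)
def proj(n,p):
    c=arm.get_calibration(n); T=c["world_to_cam"]; f=210/math.tan(math.radians(c["fov_y"]/2))
    q=T[:3,:3]@np.array(p)+T[:3,3]; return (q[:2]/q[2]*f+[c["cx"],c["cy"]]).round(1)
E
python3 - <<'E'
from h import *
import cv2
t=cv2.imread("pics/top0.png"); s=cv2.imread("pics/scene0.png")
a=cv2.resize(t[190:290,130:280],None,fx=5,fy=5,interpolation=cv2.INTER_CUBIC)
cv2.imwrite("pics/c1.png",a)
cv2.imwrite("pics/c2.png",cv2.resize(t[180:300,280:400],None,fx=5,fy=5,interpolation=cv2.INTER_CUBIC))
for u,v in((152,238),(196,232),(243,236)):
    p=ray("top",u,v,.111); print(p,proj("scene",p))
print("purple",ray("top",298,236,.095))
for u,v in((323,209),(372,196),(386,273),(337,283)): p=ray("top",u,v,.045);print(p,proj("scene",p))
E
```

```text
[0.5145 0.2953 0.111 ] [214.8 171.9]
[0.5276 0.1934 0.111 ] [233.9 182.9]
[0.5175 0.0843 0.111 ] [248.  198.4]
purple [ 0.5173 -0.0438  0.095 ]
[ 0.5862 -0.1088  0.045 ] [315.5 251. ]
[ 0.618  -0.2319  0.045 ] [362.6 274.4]
[ 0.4273 -0.2601  0.045 ] [285.1 311.7]
[ 0.404  -0.1396  0.045 ] [244.4 281.4]
```

View pics/c1.png

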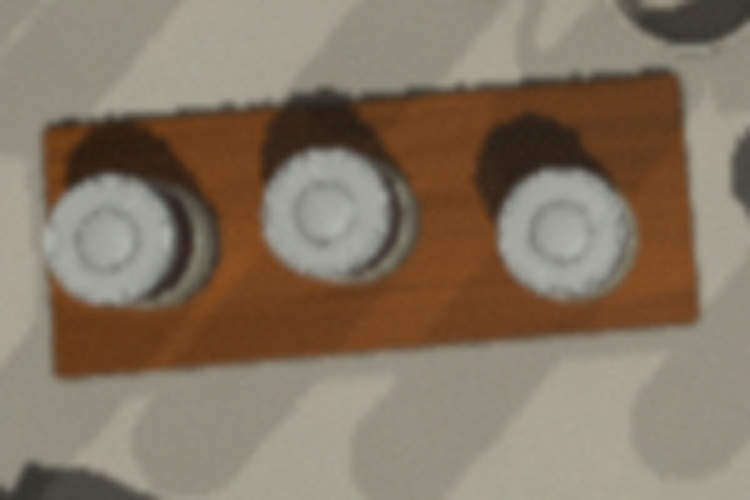

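View pics/c2.png

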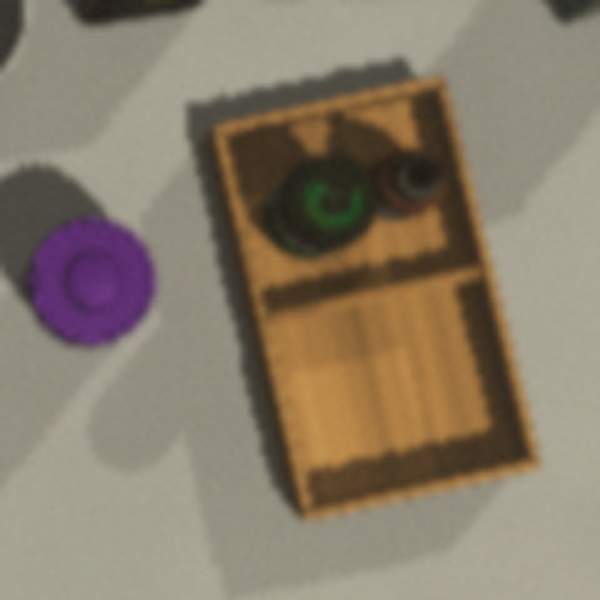

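The enlarged crops give the button centres (107,240), (326,213) and (564,231), and sharp caddy corners. Next I compute positions and the first shift.

```bash
python3 - <<'E'
from h import *
up=lambda u,v,ox,oy:((u+.5)/5-.5+ox,(v+.5)/5-.5+oy)
P=[ray("top",*up(u,v,130,190),.114) for u,v in((107,240),(326,213),(564,231))]
C=[ray("top",*up(u,v,280,180),.045)[:2] for u,v in((215,127),(443,80),(540,463),(303,518))]
print(P); print(C)
ex=(C[0]+C[1]-C[2]-C[3])/2; ce=sum(C)/4; print("len",np.linalg.norm(ex),"yaw",math.degrees(math.atan2(ex[1],ex[0])),ce, "free",ce-ex/np.linalg.norm(ex)*.0485)
t=arm.observe()["tcp_pos"]
for p in P: print(p-t)
E
```

```text
[array([0.5153, 0.2967, 0.114 ]), array([0.527 , 0.1956, 0.114 ]), array([0.5179, 0.0854, 0.114 ])]
[array([ 0.5962, -0.108 ]), array([ 0.619 , -0.2225]), array([ 0.4292, -0.2641]), array([ 0.4035, -0.1474])]
len 0.19549120824221217 yaw 11.956584243149138 [ 0.511975 -0.1855  ] free [ 0.46452721 -0.19554777]
[ 0.28597451 -0.31106585 -0.10774858]
[ 0.29767451 -0.41216585 -0.10774858]
[ 0.28857451 -0.52236585 -0.10774858]
```

Request:
move_arm:
  rows:
    - [0.02,-0.03,0,5]
    - [0.045,-0.06,0,12]
    - [0.07,-0.09,0,19]
    - [0.095,-0.12,0,26]
    - [0.12,-0.15,0,33]
    - [0.145,-0.18,0,33]
    - [0.17,-0.21,0,33]
    - [0.2,-0.235,0,33]
    - [0.23,-0.26,0,33]
    - [0.26,-0.285,0,33]
  jaw: 0

```text
t: 0.93
tcp_pos: [0.4905, 0.3214, 0.2225]
eef_rot: [-3.142, -0.0, -2.926]
wrist_force: [1.4, 0.6, 0.0]
gripper_width: 0.328
finger_force: 0.0
```

Request:
move_arm:
  rows:
    - [0.026,-0.026,-0.02,0]
    - [0.026,-0.026,-0.05,0]
    - [0.026,-0.026,-0.08,0]
    - [0.026,-0.026,-0.097,0]
    - [0.026,-0.026,-0.097,0]
    - [0.026,-0.026,-0.097,0]

```text
t: 1.43
tcp_pos: [0.5149, 0.2968, 0.1249]
eef_rot: [-3.141, -0.002, -2.926]
wrist_force: [0.1, 0.7, 0.4]
gripper_width: 0.003
finger_force: 0.0
```

Request:
move_arm:
  rows:
    - [0,0,-0.004,0]
    - [0,0,-0.007,0]
    - [0,0,-0.008,0]
    - [0,0,-0.009,0]
    - [0,0,-0.01,0]
    - [0,0,-0.01,0]

```text
t: 1.93
tcp_pos: [0.5158, 0.2974, 0.1163]
eef_rot: [3.141, 0.001, -2.926]
wrist_force: [-1.4, -0.2, 4.0]
gripper_width: 0.006
finger_force: 1.9
```

Request:
move_arm:
  rows:
    - [0,0,-0.001,0]
    - [0,0,-0.002,0]
    - [0,0,-0.003,0]
    - [0,0,-0.003,0]
    - [0,0,-0.003,0]

```text
t: 2.35
tcp_pos: [0.5167, 0.2979, 0.1156]
eef_rot: [3.14, 0.003, -2.927]
wrist_force: [-4.9, -3.0, 20.6]
gripper_width: 0.003
finger_force: 9.8
```

20 N with under 1 mm of travel, so this lid is sealed. On to the middle jar.

Request:
move_arm:
  rows:
    - [0,0,0.01,0]
    - [0,0,0.03,0]
    - [0.003,-0.025,0.03,0]
    - [0.006,-0.055,0.03,0]
    - [0.012,-0.085,0.03,0]
    - [0.012,-0.101,0.03,0]
    - [0.012,-0.101,0.015,0]
    - [0.012,-0.101,0.012,0]
    - [0.012,-0.101,0.012,0]

```text
t: 3.1
tcp_pos: [0.5266, 0.1962, 0.1237]
eef_rot: [-3.141, -0.002, -2.926]
wrist_force: [-0.2, 0.3, 0.1]
gripper_width: 0.003
finger_force: 0.0
```

Request:
move_arm:
  rows:
    - [0,0,-0.003,0]
    - [0,0,-0.006,0]
    - [0,0,-0.008,0]
    - [0,0,-0.009,0]
    - [0,0,-0.009,0]
    - [0,0,-0.009,0]

```text
t: 3.6
tcp_pos: [0.5277, 0.1968, 0.1163]
eef_rot: [3.141, 0.001, -2.926]
wrist_force: [-2.1, 0.7, 5.2]
gripper_width: 0.003
finger_force: 2.5
```

Request:
move_arm:
  rows:
    - [0,0,-0.001,0]
    - [0,0,-0.002,0]
    - [0,0,-0.003,0]
    - [0,0,-0.003,0]
    - [0,0,-0.003,0]

```text
t: 4.02
tcp_pos: [0.5288, 0.1972, 0.1156]
eef_rot: [3.14, 0.004, -2.926]
wrist_force: [-6.1, -1.7, 22.2]
gripper_width: 0.007
finger_force: 10.9
```

Sealed as well. The third jar is next.

Request:
move_arm:
  rows:
    - [0,0,0.01,0]
    - [0,0,0.03,0]
    - [-0.003,-0.025,0.03,0]
    - [-0.006,-0.055,0.03,0]
    - [-0.009,-0.085,0.03,0]
    - [-0.009,-0.11,0.03,0]
    - [-0.009,-0.11,0.015,0]
    - [-0.009,-0.11,0.012,0]
    - [-0.009,-0.11,0.012,0]

```text
t: 4.77
tcp_pos: [0.5177, 0.0865, 0.1238]
eef_rot: [3.141, -0.002, -2.926]
wrist_force: [-0.8, -0.3, 0.2]
gripper_width: 0.006
finger_force: 0.0
```

Request:
move_arm:
  rows:
    - [0,0,-0.003,0]
    - [0,0,-0.006,0]
    - [0,0,-0.008,0]
    - [0,0,-0.009,0]
    - [0,0,-0.01,0]
    - [0,0,-0.011,0]
    - [0,0,-0.012,0]
    - [0,0,-0.012,0]
    - [0,0,-0.012,0]

```text
t: 5.52
tcp_pos: [0.519, 0.0867, 0.1135]
eef_rot: [3.141, 0.001, -2.926]
wrist_force: [-2.3, 1.3, 9.2]
gripper_width: 0.005
finger_force: 4.7
```

It gave way. I'll press a little more to confirm the stop, then lift and look.

Request:
move_arm:
  rows:
    - [0,0,-0.001,0]
    - [0,0,-0.002,0]
    - [0,0,-0.002,0]
    - [0,0,-0.002,0]

```text
t: 5.85
tcp_pos: [0.52, 0.0869, 0.1134]
eef_rot: [3.14, 0.004, -2.926]
wrist_force: [-6.9, 1.3, 25.9]
gripper_width: 0.004
finger_force: 12.7
```

Request:
move_arm:
  rows:
    - [0,0,0.01,0]
    - [0,0,0.035,0]
    - [0,0,0.06,0]
    - [0,0,0.06,0]
    - [-0.0,0,0.06,0]
    - [0,0,0.06,0]
  jaw: 0.087

```text
t: 6.35
tcp_pos: [0.5181, 0.0859, 0.17]
eef_rot: [-3.141, -0.001, -2.927]
wrist_force: [-0.2, 0.1, -0.4]
gripper_width: 0.373
finger_force: 0.0
```

```bash
python3 - <<'E'
from h import *
import cv2
s=arm.snapshot("scene")[:,:,::-1]
cv2.imwrite("pics/s1.png",cv2.resize(s[100:300,170:370],None,fx=3,fy=3,interpolation=cv2.INTER_CUBIC))
o=arm.observe();print(o["t"],o["tcp_pos"],o["gripper_width"])
print((proj("scene",[.518,.0855,.113])-[170,100])*3,(proj("scene",[.518,.0855,.016])-[170,100])*3)
E
```

```text
6.4 [0.51783497 0.08584959 0.16952566] 0.4201360409734815
[234.  292.2] [238.5 400.5]
```

View pics/s1.png

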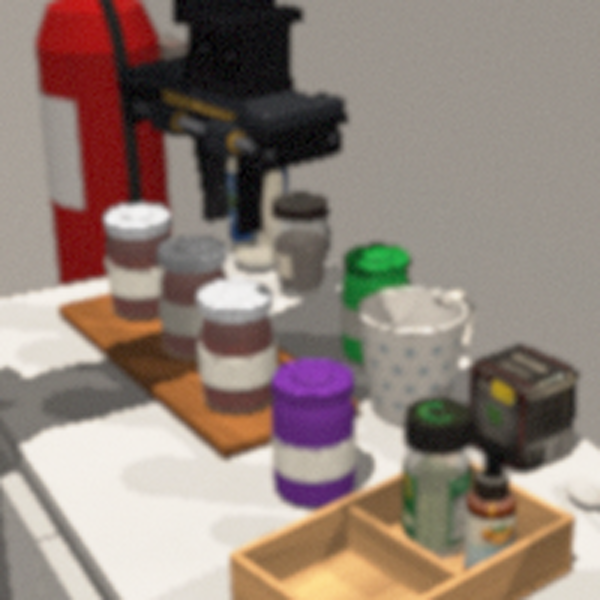

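The third jar stands upright at its place (lid at (234,300) in the crop), with the gripper opening above it. Grasping now.

Request:
move_arm:
  rows:
    - [0,0,0,0]
    - [0,0,0,0]
    - [0,0,0,0]
    - [0,0,0,0]
    - [0,0,0,0]
    - [0,0,0,0]
    - [0,0,0,0]
    - [0,0,-0.02,0]
    - [0,0,-0.04,0]
    - [0,0,-0.04,0]

```text
t: 7.23
tcp_pos: [0.5164, 0.0857, 0.1274]
eef_rot: [-3.141, -0.005, -2.926]
wrist_force: [-1.1, -0.4, -0.5]
gripper_width: 0.994
finger_force: 0.0
```

Request:
move_arm:
  rows:
    - [0,0,-0.015,0]
    - [0,0,-0.03,0]
    - [0,0,-0.045,0]
    - [0,0,-0.06,0]
    - [0,0,-0.07,0]
    - [0,0,-0.07,0]
    - [0,0,-0.07,0]

```text
t: 7.82
tcp_pos: [0.5186, 0.0861, 0.0609]
eef_rot: [-3.141, -0.0, -2.926]
wrist_force: [-0.1, 0.4, 0.0]
gripper_width: 0.995
finger_force: 0.0
```

Request:
move_arm:
  rows:
    - [0,0,0,0]
    - [0,0,0,0]
    - [0,0,0,0]
    - [0,0,0,0]
    - [0,0,0,0]
    - [0,0,0,0]
    - [0,0,0,0]
    - [0,0,0,0]
  jaw: 0.05
  newtons: 20

```text
t: 8.48
tcp_pos: [0.5188, 0.0867, 0.0611]
eef_rot: [3.141, 0.001, -2.926]
wrist_force: [-1.7, 2.9, 6.0]
gripper_width: 0.703
finger_force: 19.9
```

Request:
move_arm:
  rows:
    - [0,0,0.01,0]
    - [0,0,0.035,0]
    - [0,0,0.065,0]
    - [0,0,0.095,0]
    - [0,0,0.12,0]
    - [0,0,0.125,0]
    - [0,0,0.125,0]

```text
t: 9.07
tcp_pos: [0.5192, 0.0859, 0.1871]
eef_rot: [3.141, 0.003, -2.927]
wrist_force: [0.3, 0.5, -4.6]
gripper_width: 0.7
finger_force: 19.9
```

Request:
move_arm:
  rows:
    - [-0.005,-0.02,0,0]
    - [-0.01,-0.05,0,0]
    - [-0.016,-0.085,0,0]
    - [-0.023,-0.12,0,0]
    - [-0.03,-0.155,0,0]
    - [-0.036,-0.19,0,0]
    - [-0.043,-0.225,0,0]
    - [-0.049,-0.255,0,0]
    - [-0.053,-0.275,0,0]
    - [-0.054,-0.282,0,0]

```text
t: 9.9
tcp_pos: [0.4618, -0.1996, 0.1837]
eef_rot: [-3.141, -0.003, -2.932]
wrist_force: [-0.4, -0.3, -3.7]
gripper_width: 0.701
finger_force: 19.9
```

Request:
move_arm:
  rows:
    - [0,0,-0.02,0]
    - [0,0,-0.045,0]
    - [0,0,-0.065,0]
    - [0,0,-0.075,0]
    - [0,0,-0.075,0]
    - [0,0,-0.075,0]

```text
t: 10.4
tcp_pos: [0.464, -0.1955, 0.11]
eef_rot: [3.141, -0.002, -2.926]
wrist_force: [0.3, 0.5, -2.7]
gripper_width: 0.706
finger_force: 19.9
```

```bash
python3 - <<'E'
from h import *
import cv2
s=arm.snapshot("scene")[:,:,::-1]
cv2.imwrite("pics/s2.png",cv2.resize(s[160:340,200:400],None,fx=3,fy=3,interpolation=cv2.INTER_CUBIC))
o=arm.observe();print(o["t"],o["tcp_pos"],o["gripper_width"],o["finger_force"])
print((proj("scene",[.4645,-.1955,.005])-[200,160])*3)
E
```

```text
10.45 [ 0.46473585 -0.19582116  0.11095169] 0.7036107832006585 19.94696321664378
[257.7 433.2]
```

View pics/s2.png

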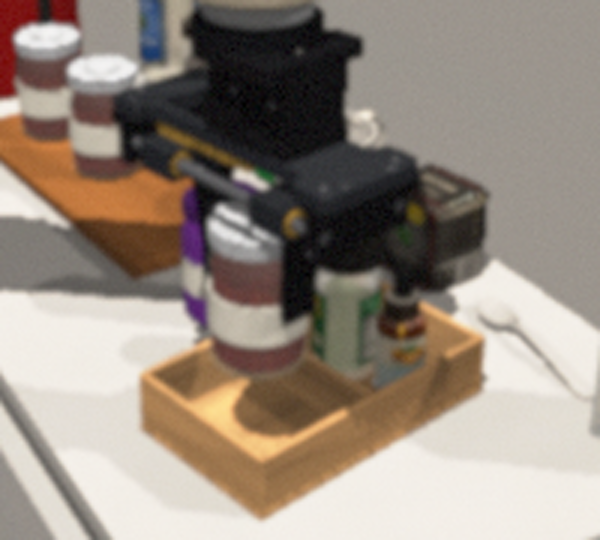

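The jar hangs upright over the free place, its foot at (257,370), with the bottles clear. Lowering.

Request:
move_arm:
  rows:
    - [0,0,-0.015,0]
    - [0,0,-0.03,0]
    - [0,0,-0.042,0]
    - [0,0,-0.05,0]
    - [0,0,-0.055,0]
    - [0,0,-0.058,0]
    - [0,0,-0.058,0]
    - [0,0,-0.058,0]

```text
t: 11.12
tcp_pos: [0.4649, -0.196, 0.0531]
eef_rot: [-3.141, 0.001, -2.927]
wrist_force: [0.6, -0.7, -3.7]
gripper_width: 0.703
finger_force: 19.9
```

Request:
move_arm:
  rows:
    - [0,0,-0.001,0]
    - [0,0,-0.002,0]
    - [0,0,-0.003,0]
    - [0,0,-0.003,0]
    - [0,0,-0.003,0]

```text
t: 11.53
tcp_pos: [0.4648, -0.1959, 0.05]
eef_rot: [-3.141, 0.001, -2.926]
wrist_force: [-1.4, 0.9, 3.9]
gripper_width: 0.704
finger_force: 19.9
```

It is on the floor. Releasing and retreating.

Request:
move_arm:
  rows:
    - [0,0,0,0]
    - [0,0,0,0]
    - [0,0,0,0]
    - [0,0,0,0]
    - [0,0,0,0]
    - [0,0,0,0]
  jaw: 0.08

```text
t: 12.03
tcp_pos: [0.4645, -0.1959, 0.0495]
eef_rot: [-3.141, 0.0, -2.926]
wrist_force: [-0.2, 0.9, -0.1]
gripper_width: 0.91
finger_force: 0.0
```

Request:
move_arm:
  rows:
    - [0,0,0.015,0]
    - [0,0,0.04,0]
    - [0,0,0.07,0]
    - [0,0,0.1,0]
    - [0,0,0.13,0]
    - [0,0.03,0.15,0]
    - [0,0.07,0.15,0]
    - [0,0.11,0.15,0]
    - [0,0.15,0.15,0]
    - [0,0.15,0.15,0]

```text
t: 12.87
tcp_pos: [0.4644, -0.0379, 0.1996]
eef_rot: [3.139, 0.001, -2.917]
wrist_force: [0.3, 0.8, -0.1]
gripper_width: 0.92
finger_force: 0.0
```

```bash
python3 - <<'E'
from h import *
import cv2
s=arm.snapshot("scene")[:,:,::-1]; t=arm.snapshot("top")[:,:,::-1]
a=cv2.resize(s[150:350,180:400],(440,400)); b=cv2.resize(t[180:300,290:398],(360,400))
cv2.imwrite("pics/f.png",np.hstack([a,b]))
o=arm.observe();print(o["t"],o["tcp_pos"],o["wrist_force"],o["gripper_width"])
E
```

```text
12.9667 [ 0.46444522 -0.04438296  0.19955925] [-0.24394865 -1.22305611 -0.5154072 ] 0.9181609201290598
```

View pics/f.png

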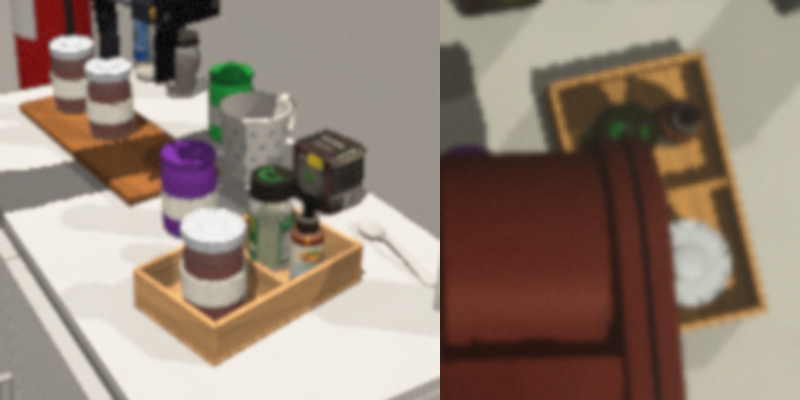

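The jar stands upright in the free place (lid at (213,228) left, (695,262) right), both bottles are upright, and the other two jars are still on the board.

```bash
python3 -c "
from workcell import arm
print(arm.close_job())"
```

```text
the job is handed in; nothing more can be done
None
```

The unsealed jar was the third in the row, nearest the caddy: its lid clicked down, and it now stands upright in the caddy's free place; the other two jars are still on the board, the bottles are upright, and the job is handed in (no verdict was returned).

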